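# Draw out the clipped monopod past a candle pot

### The arm

A 6-joint arm with a two-finger parallel gripper is mounted at the origin on the work surface. World frame = base frame: x ahead of the robot, y to its left, z up, the work surface at z = 0. Lengths are in m, angles in rad, forces in N, time in s.
With the tool pointing down it reaches from about 0.25 to 0.725 m from the base axis. Payload 4 kg.
Tool frame: the origin (TCP) lies on the centre line of the jaws, within the pads' length; the fingertips stand ahead of it and the grasp point (between the pads) lies 11 mm behind it (bot.tip_extent is the z of the fingertips in the tool frame, in m); z points along the fingers, y is the direction in which the jaws open and shut (so a half turn about z gives the same grasp; the last joint's range is limited). The gripper opens to 85 mm and grips with 20 to 120 N. Pads are 22 mm wide; open, the fingers measure 114 mm over their backs; the gripper's body (76 mm by 85 mm) begins 54 mm behind the grasp point. The pads swing forward as they close: fully open they stand 13 mm farther back than shut.
Start: joints at [-1.347, 0.241, 0.005, 1.335, 0, 1.571], TCP at [0.111, -0.488, 0.239] pointing down, gripper open.
Joint ranges: [-2.72, 2.72], [-1.05, 1.87], [-1.09, 1.28], [-1.99, 2.15], [-1.42, 1.44], [-3.14, 3.14]. Speed limits (rad/s): [2.79, 2.79, 3.14, 3.14, 3.14, 3.14].

### API

Orientations are given as a unit quaternion [x, y, z, w].
In Python, from workcell import bot gives the robot as it stands.
- The arm moves only by the shell command python3 -m jog 'ROWS'. ROWS is JSON, a list that holds one entry, the list of rows, each a list of 7 numbers: the shift along the world's x, y, z in m, then the turn, a rotation vector about the world's x, y, z in degrees, then the closure in counts, from 0 (fully open) to 255 (shut). In form: [[[tx, ty, tz, ax, ay, az, fingers], ...]]. A call has 1 to 10 rows; each row is the pose to reach, as a shift and turn from the pose commanded when the call began; what a row does not reach only later rows make up. A row lasts 1/12 s, in which the tool goes at most 41.7 mm and 7.16 degrees, less where a joint would pass 70% of its speed; a pose out of reach is approached as far as the arm can. A call with a gripper value outside its range is refused whole. The fingers move at their own pace and stop on an object; the grip force is fixed at half the most. Time passes only in rows, so rows that repeat a pose let the fingers close. It gives the time, the measured TCP pose, the force and the opening at its end, in the units of the state.
- bot.get_obs(): the state, without advancing time (a new reading comes with each control period).
- bot.camera(name): name is "scene" or "top" or "wrist"; returns the picture (480x640x3 uint8, blue, green, red); there is no depth.
- bot.camera_model(name): a dict with "K" (3x3 intrinsics, pixels), "T" (4x4, takes a point from camera to world coordinates). Camera axes: x right, y down, z forward; pixel columns grow to the right and rows downward; lengths in m; the calibration is good to about 2 mm. A picture is of the moment at which its call begins: read the wrist's pose just before it. camera_model takes no time and is no camera call; for the wrist camera it gives the pose at the moment of the call.
- bot.job_done(): hands the job in, once; it reports no verdict.
The state is a dict: "clock": time; "joint_pos": joint angles; "joint_vel": joint speeds; "tau": joint torques, N m; "eef_pos": TCP position; "tool_rot": TCP orientation; "ft_force": force on the tool from outside, world axes, zero at the start; "ft_torque": the same for the moment, N m; "grip_width": finger opening in m.
Only numpy, scipy, OpenCV 4.12 (cv2) and the standard library are available. Lean on these libraries where they do the work, as an engineer would, in place of code of your own. Each camera call takes 0.05 s, during which the arm holds its last target. There are 200 camera calls.

### The job

The candle pot is standing in front of the little camera monopod that is clipped in the slate tray: set the pot upright, wholly on the round glass coaster, and let go of it. Then press the monopod's button fully in, take the camera head and pull the stick out past its first stop to its second stop, as far as it goes, and finish while still holding the head there, because the stick springs back if let go. Leave everything else on the sideboard where it is.

Things in the scene. Friction and masses are not known exactly. Their poses are not given: they have to be found in the camera images.
- tray: Dark slate tray, fixed; floor 8 mm thick, rim 14 mm high. Origin on the sideboard surface exactly below the monopod's button: +x is the direction in which the stick is pulled out, z up. The tray spans x -130 to 110 mm, y -55 to 95 mm. The monopod's fixed black grip (30 mm diameter, level, x -115 to 36 mm, axis at y = 0, height 40 mm) lies in it; in front of it collar, thin tube, camera head.
- clip (a point): Middle of the top of the steel spring clip bar that pins the grip in the tray: 74 mm long across the grip, 16 mm wide, top at height 59 mm, 70 mm behind the button. It stays closed.
- telescope_button (a joint): Push-in of the round aluminium telescope button (18 mm diameter) on top of the monopod grip, m: 0 = up, locked; 0.006 = fully in. It moves straight down against about 2.5 N of friction and stays where it is left. At 0.0045 or more the stick is unlocked; with the button up the stick cannot be pulled out.
- button_top (a point): Centre of the button's flat top face: 63 mm above the sideboard when up, 57 mm when fully in (then still 2 mm proud of the grip).
- stick_head: Camera head at the stick's front end. Origin: centre of a black block 30 x 28 x 30 mm (x, y, z), 40 mm above the sideboard; on top a 34 x 34 x 4 mm plate (heights 55 to 59 mm) and a stub screw up to 65 mm. Axes as the tray's. In the tray's frame y = 0, x = 80 mm closed, 230 mm fully drawn out. It slides only along x; pinch it across y from above.
- stick_inner (a joint): Extension of the thin inner tube out of the middle tube, m: 0 closed, 0.070 at its end, which is the first stop. It comes out first (pull of 1 to 2 N, spring return).
- stick_mid (a joint): Extension of the middle tube out of the grip, m: 0 closed, 0.080 at its end, which is the second stop. It follows once the inner tube is at its end (pull of 4 to 6 N, spring return). Fully drawn out, the head has moved 150 mm in all.
- pot: Grey concrete candle pot with a flat wooden lid, loose, about 0.22 kg, standing upright on the sideboard in the path of the stick. Origin at the centre of its underside; round, 50 mm diameter at the foot, 54 mm at height 62 mm, lid 53 mm diameter up to 72 mm, with a small knob up to 76 mm.
- coaster: Round glass coaster with a cork bottom, 100 mm diameter, 8 mm thick, loose and flat on the sideboard, to the left. Origin at the centre of its underside.
- black_remote: Bystander: flat black remote, 140 x 38 x 14 mm, loose in the tray beside the grip (tray +y side). Origin at the centre of its underside.
- white_remote: Bystander: white speaker remote, 90 x 36 x 12 mm, loose on the sideboard. Origin at the centre of its underside.
- key_holder: Bystander: steel carabiner, 70 x 44 mm, 9 mm thick, with two brass keys (about 110 mm long in all), lying flat to the left, nearer or farther than the coaster. Origin under the middle of the carabiner.
- books: Bystander: two flat books, 150 x 210 mm, 40 mm high. Origin at the centre of the underside.
- glasses_case: Bystander: grey glasses case, 155 x 60 x 40 mm. Origin at the centre of its underside.
- bowl: Bystander: white bowl, 130 mm diameter, 50 mm high. Origin at the centre of its underside.
- diffuser: Bystander: small amber bottle, 52 mm diameter, 85 mm high. Origin at the centre of its underside.
Things that resemble listed ones, but are neither listed nor needed, are in the scene too. Leave any purple look-alike of the pot alone. There is more than one size of the coaster; the one meant has the size given above.

How it is judged:
By the outcome, as a careful person would: the job done as asked, in the order asked, and still so for the second after the job is handed in, while the arm keeps its last pose, push and grip.
It also fails if it takes over 59 s, if anything falls off the work surface, if the arm or the gripper's body presses on something with over 40 N, if the wrist force passes 120 N, or if a joint passes its speed limit or range.

## Working session

There is one attempt and no reset: what is moved stays moved. The work goes in short steps, Python scripts to look and compute and a shell command to move; the robot and the scene stay as the last step left them, time stands still between calls to the robot, and variables do not carry over. Pictures are saved under pics/ and viewed, about 8 in all and at most 12, crops included, and the job is handed in when it is done.

```bash
mkdir -p pics; cat > h.py <<'E'
import numpy as np, cv2
from workcell import bot
def ray(name,u,v,z,m=None):
    m=m or bot.camera_model(name); K=np.array(m["K"]);T=np.array(m["T"])
    d=T[:3,:3]@np.linalg.inv(K)@[u,v,1]; o=T[:3,3]
    return o+d*(z-o[2])/d[2]
def proj(name,p,m=None):
    m=m or bot.camera_model(name); K=np.array(m["K"]);T=np.array(m["T"])
    c=K@(T[:3,:3].T@(np.array(p)-T[:3,3])); return c[:2]/c[2]
E
python3 - <<'E'
from h import *
for n in("top","scene"):
    cv2.imwrite(f"pics/{n}0.png",bot.camera(n)); m=bot.camera_model(n); print(n,np.round(m["T"],3).tolist(),np.round(m["K"],1).tolist())
o=bot.get_obs(); print(o["clock"],o["eef_pos"],o["tool_rot"],bot.tip_extent,o["grip_width"])
E
```

```text
top [[-0.01, -0.988, 0.154, 0.392], [-1.0, 0.008, -0.019, 0.02], [0.018, -0.154, -0.988, 1.466], [0.0, 0.0, 0.0, 1.0]] [[588.1, 0.0, 308.9], [0.0, 588.1, 243.0], [0.0, 0.0, 1.0]]
scene [[-0.676, 0.393, -0.623, 1.343], [0.736, 0.358, -0.574, 0.691], [-0.003, -0.847, -0.532, 0.699], [0.0, 0.0, 0.0, 1.0]] [[452.3, 0.0, 316.8], [0.0, 452.3, 240.4], [0.0, 0.0, 1.0]]
0.1 [ 0.11083233 -0.48699482  0.23849954] [ 9.93746225e-01  1.11658135e-01 -1.18173275e-04 -9.42376541e-04] 0.008 0.08564930385696752
```

View pics/top0.png

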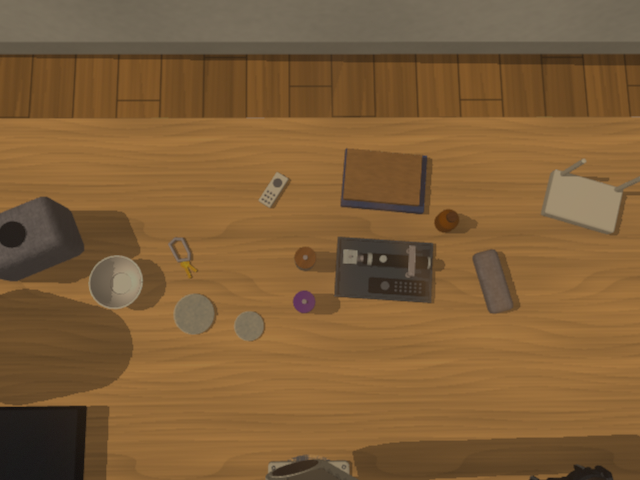

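View pics/scene0.png

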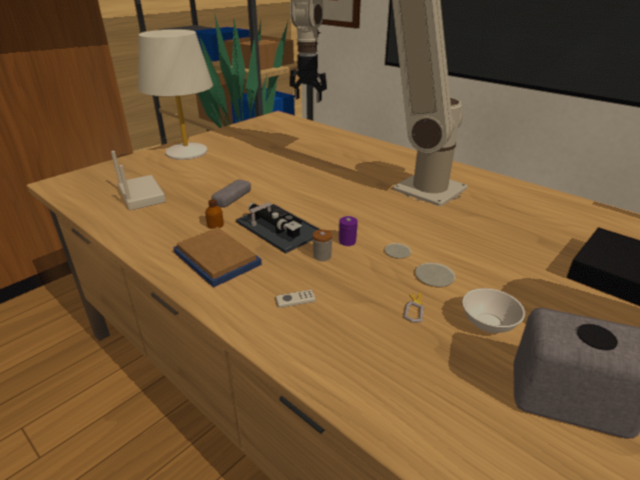

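Candidates: for the pot, the brown-lidded grey pot at top (305,258) or the purple one at (304,302); I take the grey one. For the coaster, the big disc at (195,314) or the small one at (249,326); I take the big one. Next is a close crop to check this.

```bash
python3 - <<'E'
from h import *
im=cv2.imread("pics/top0.png")
a=cv2.resize(im[225:315,285:445],None,fx=5,fy=5,interpolation=cv2.INTER_CUBIC) 
b=cv2.resize(im[290:345,165:275],None,fx=5,fy=5,interpolation=cv2.INTER_CUBIC)
c=np.zeros((600,800,3),np.uint8); c[:450]=a; b=cv2.resize(b,(300,150)); c[450:,:300]=b
cv2.imwrite("pics/crop1.png",np.clip(c*1.6,0,255).astype(np.uint8))
for l,u,v,z in [("pot",305,258,.074),("cA",195,313.5,.008),("cAl",174.5,313.5,.008),("cAr",215.5,313.5,.008),("cB",249.5,326,.008),("cBl",235,326,.008),("cBr",264.5,326,.008)]: print(l,ray("top",u,v,z).round(4))
E
```

```text
pot [0.5729 0.0028 0.074 ]
cA [0.4463 0.2732 0.008 ]
cAl [0.4468 0.3233 0.008 ]
cAr [0.4458 0.223  0.008 ]
cB [0.4146 0.1395 0.008 ]
cBl [0.4149 0.175  0.008 ]
cBr [0.4142 0.1028 0.008 ]
```

View pics/crop1.png

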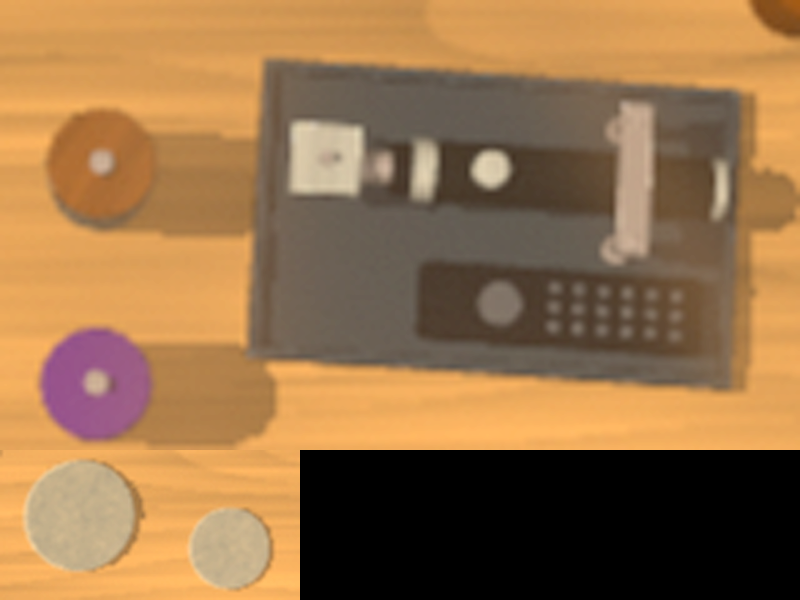

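The crop shows the grey pot's lid at about (305,258), with the 100 mm coaster being the disc at (195,313). The button is at (383,259), the head plate at (350,256.5), the clip at (412,261) and the purple pot at (304,301.5).

```bash
python3 - <<'E'
from h import *
f=lambda x,y:((x+.5)/5-.5+285,(y+.5)/5-.5+225)
P={}
for l,x,y,z in [("pot",101,161,.076),("potlid",101,164,.072),("btn",491,168.5,.063),("head",327,158,.059),("clip",635,179,.059),("purple",96,383,.072)]:
    P[l]=ray("top",*f(x,y),z); print(l,P[l].round(4))
d=P["head"]-P["clip"]; a=np.arctan2(d[1],d[0]); print("pull dir deg",np.degrees(a), np.linalg.norm(d[:2]))
o=bot.get_obs(); from scipy.spatial.transform import Rotation as R
print(R.from_quat(o["tool_rot"]).as_matrix().round(3).tolist())
m=bot.camera_model("wrist"); print(np.round(m["T"],3).tolist(),m["K"][0])
E
```

```text
pot [0.5755 0.0032 0.076 ]
potlid [0.5746 0.0032 0.072 ]
btn [ 0.572  -0.1849  0.063 ]
head [ 0.5783 -0.1062  0.059 ]
clip [ 0.5669 -0.2551  0.059 ]
purple [0.4703 0.0065 0.072 ]
pull dir deg 85.6056569936571 0.14935787937731101
[[0.975, 0.222, -0.0], [0.222, -0.975, 0.002], [-0.0, -0.002, -1.0]]
[[0.223, -0.938, -0.267, 0.179], [-0.975, -0.215, -0.059, -0.472], [-0.002, 0.273, -0.962, 0.374], [0.0, 0.0, 0.0, 1.0]] [378.50632244   0.         318.78027585]
```

```bash
python3 -m jog '[[[0.28,0.29,0,0,0,72.8,0],[0.28,0.29,0,0,0,72.8,0],[0.28,0.29,0,0,0,72.8,0],[0.28,0.29,0,0,0,72.8,0],[0.28,0.29,0,0,0,72.8,0],[0.28,0.29,0,0,0,72.8,0],[0.28,0.29,0,0,0,72.8,0],[0.28,0.29,0,0,0,72.8,0],[0.28,0.29,0,0,0,72.8,0],[0.28,0.29,0,0,0,72.8,0]]]'
```

```text
clock: 0.93
eef_pos: [0.3926, -0.1948, 0.2391]
tool_rot: [0.738, 0.675, 0.0, -0.0]
ft_force: [-0.4, -0.9, 0.1]
grip_width: 0.0857
```

```bash
python3 -m jog '[[[0.183,0.195,-0.04,0,0,0,0],[0.183,0.195,-0.04,0,0,0,0],[0.183,0.195,-0.04,0,0,0,0],[0.183,0.195,-0.04,0,0,0,0],[0.183,0.195,-0.04,0,0,0,0],[0.183,0.195,-0.04,0,0,0,0],[0.183,0.195,-0.04,0,0,0,0],[0.183,0.195,-0.04,0,0,0,0],[0.183,0.195,-0.04,0,0,0,0]]]'
python3 - <<'E'
from h import *
m=bot.camera_model("wrist"); cv2.imwrite("pics/w1.png",bot.camera("wrist")); np.save("w1T.npy",np.array(m["T"]));np.save("w1K.npy",np.array(m["K"]))
o=bot.get_obs();print(o["eef_pos"],o["tool_rot"],proj("wrist",[.5746,.0032,.072]))
E
```

```text
clock: 1.68
eef_pos: [0.5738, -0.0014, 0.1979]
tool_rot: [0.74, 0.673, -0.001, -0.001]
ft_force: [-0.1, -0.7, 0.3]
grip_width: 0.0852
[ 0.57331473 -0.00237403  0.19839913] [ 7.40275102e-01  6.72303046e-01 -9.98540417e-04 -6.24945033e-04] [319.79201317 226.66812374]
```

View pics/w1.png

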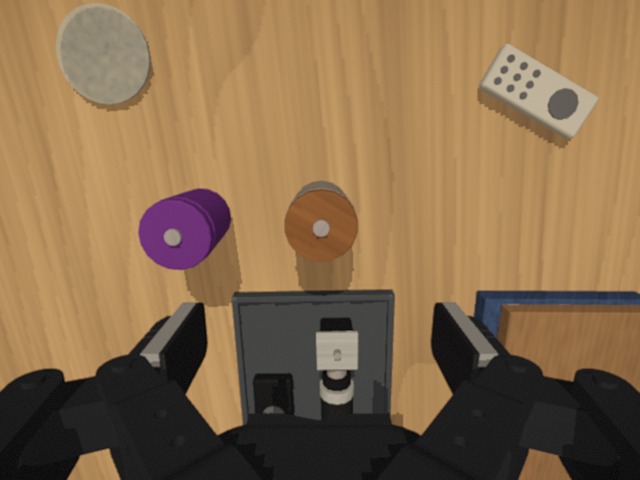

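The wrist view has the lid centre at (321,225.5), where (320,227) was predicted, so the position holds. The head plate is at (337,350), the small coaster at top left and the purple pot at (180,228). Going down and gripping.

```bash
python3 - <<'E'
from h import *
m=dict(T=np.load("w1T.npy"),K=np.load("w1K.npy"))
print("lid",ray("",321,225.5,.072,m),"head",ray("",337,350,.059,m))
E
python3 -m jog '[[[0.001,0.005,-0.035,0,0,0,0],[0.001,0.005,-0.07,0,0,0,0],[0.001,0.005,-0.105,0,0,0,0],[0.001,0.005,-0.14,0,0,0,0],[0.001,0.005,-0.164,0,0,0,0],[0.001,0.005,-0.164,0,0,0,0],[0.001,0.005,-0.164,0,0,0,0]]]'
python3 -m jog '[[[0,0,0,0,0,0,255],[0,0,0,0,0,0,255],[0,0,0,0,0,0,255],[0,0,0,0,0,0,255],[0,0,0,0,0,0,255],[0,0,0,0,0,0,255],[0,0,0,0,0,0,255],[0,0,0,0,0,0,255]]]'
```

```text
lid [0.57591783 0.00506952 0.072     ] head [ 0.57906672 -0.1036777   0.059     ]
clock: 2.32
eef_pos: [0.5732, 0.0012, 0.0348]
tool_rot: [0.741, 0.671, -0.001, -0.001]
ft_force: [0.3, -0.1, 1.3]
grip_width: 0.0854
clock: 2.98
eef_pos: [0.5765, 0.0023, 0.0382]
tool_rot: [0.741, 0.672, 0.001, 0.002]
ft_force: [-1.5, -0.4, 6.2]
grip_width: 0.052
```

```bash
python3 -m jog '[[[0,0,0.02,0,0,0,255],[0,0,0.05,0,0,0,255],[0,0,0.08,0,0,0,255],[-0.006,0.014,0.09,0,0,0,255],[-0.022,0.044,0.09,0,0,0,255],[-0.036,0.074,0.09,0,0,0,255],[-0.05,0.104,0.09,0,0,0,255],[-0.064,0.134,0.09,0,0,0,255],[-0.078,0.164,0.09,0,0,0,255],[-0.09,0.19,0.09,0,0,0,255]]]'
python3 -m jog '[[[-0.012,0.026,0,0,0,0,255],[-0.024,0.05,0,0,0,0,255],[-0.034,0.07,0,0,0,0,255],[-0.038,0.08,0,0,0,0,255],[-0.038,0.08,0,0,0,0,255],[-0.038,0.08,0,0,0,0,255]]]'
python3 - <<'E'
from h import *
m=bot.camera_model("wrist"); cv2.imwrite("pics/w2.png",bot.camera("wrist")); np.save("w2T.npy",np.array(m["T"]))
cv2.imwrite("pics/s2.png",bot.camera("scene"))
o=bot.get_obs();print(o["eef_pos"],o["tool_rot"],o["ft_force"],proj("wrist",[.446,.273,.008]))
E
```

```text
clock: 3.82
eef_pos: [0.4832, 0.1947, 0.1256]
tool_rot: [0.74, 0.672, 0.0, -0.0]
ft_force: [0.1, -0.5, -2.0]
grip_width: 0.0522
clock: 4.32
eef_pos: [0.4465, 0.2728, 0.1254]
tool_rot: [0.74, 0.673, -0.0, 0.0]
ft_force: [0.7, -0.4, -2.1]
grip_width: 0.0523
[0.44713357 0.27176543 0.12532389] [ 7.40815547e-01  6.71708458e-01 -1.25480615e-04  2.39675113e-04] [ 0.50834138 -0.3662254  -1.50412219] [316.44821855 236.20957957]
```

View pics/w2.png

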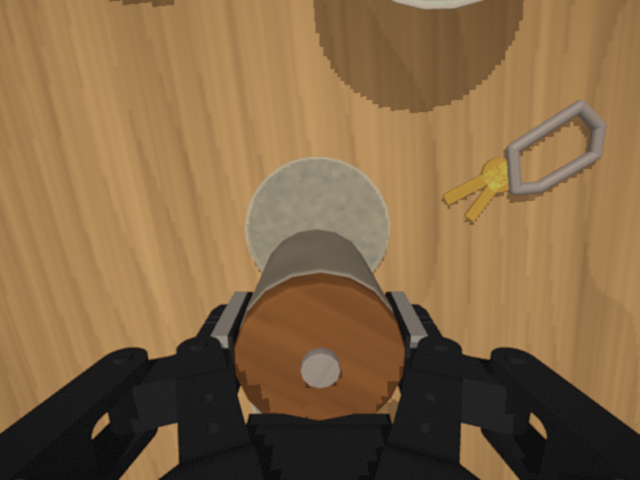

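Holding well: the knob is at (320,368), the pot is upright, and the coaster centre is at about (318,229). The coaster is clear below the pot and the keys lie far to the right.

```bash
python3 - <<'E'
from h import *
m=dict(T=np.load("w2T.npy"),K=np.load("w1K.npy"))
print("pot",ray("",320,366,.163,m),"coaster",ray("",318,229,.008,m), "top edge",ray("",318,157,.008,m))
E
```

```text
pot [0.44764726 0.27550026 0.163     ] coaster [0.44698545 0.27903522 0.008     ] top edge [0.45158817 0.32725592 0.008     ]
```

```bash
python3 -m jog '[[[0,0.001,-0.025,0,0,0,255],[0,0.001,-0.05,0,0,0,255],[0,0.001,-0.066,0,0,0,255],[0,0.001,-0.072,0,0,0,255],[0,0.001,-0.076,0,0,0,255],[0,0.001,-0.077,0,0,0,255],[0,0.001,-0.077,0,0,0,255]]]'
python3 -m jog '[[[0,0,-0.001,0,0,0,255],[0,0,-0.002,0,0,0,255],[0,0,-0.002,0,0,0,255]]]'
```

```text
clock: 5.0
eef_pos: [0.4478, 0.2734, 0.049]
tool_rot: [0.741, 0.672, 0.001, 0.0]
ft_force: [0.1, 0.0, -2.5]
grip_width: 0.0522
clock: 5.25
eef_pos: [0.4474, 0.2738, 0.0469]
tool_rot: [0.741, 0.672, 0.001, 0.0]
ft_force: [-0.5, 0.6, -1.9]
grip_width: 0.0518
```

```bash
python3 -m jog '[[[0,0,-0.001,0,0,0,255],[0,0,-0.002,0,0,0,255],[0,0,-0.002,0,0,0,255]]]'
```

```text
clock: 5.5
eef_pos: [0.4474, 0.2739, 0.0462]
tool_rot: [0.74, 0.672, 0.001, 0.0]
ft_force: [-2.2, -1.4, 8.9]
grip_width: 0.052
```

```bash
python3 -m jog '[[[0,0,0.001,0,0,0,200],[0,0,0.001,0,0,0,100],[0,0,0.001,0,0,0,0],[0,0,0.001,0,0,0,0],[0,0,0.001,0,0,0,0],[0,0,0.001,0,0,0,0],[0,0,0.02,0,0,0,0],[0,0,0.05,0,0,0,0],[0,0,0.085,0,0,0,0],[0,0,0.12,0,0,0,0]]]'
python3 -m jog '[[[0.02,-0.03,0.02,0,0,0,0],[0.04,-0.065,0.03,0,0,0,100],[0.055,-0.105,0.03,0,0,0,200],[0.07,-0.145,0.03,0,0,0,255],[0.083,-0.185,0.03,0,0,0,255],[0.095,-0.225,0.03,0,0,0,255],[0.105,-0.265,0.03,0,0,0,255],[0.112,-0.305,0.03,0,0,0,255],[0.118,-0.345,0.03,0,0,0,255],[0.122,-0.385,0.03,0,0,0,255]]]'
python3 - <<'E'
from h import *
m=bot.camera_model("wrist"); a=bot.camera("wrist"); np.save("w3T.npy",np.array(m["T"]))
t=bot.camera("top"); 
cv2.imwrite("pics/w3.png",a); cv2.imwrite("pics/t3.png",t)
s=cv2.resize(t[270:350,160:280],(300,200),interpolation=cv2.INTER_CUBIC)
c=np.hstack([a,np.vstack([s,np.zeros((280,300,3),np.uint8)])]); c=cv2.resize(c,(800,409)); cv2.imwrite("pics/c3.png",np.clip(c*1.3,0,255).astype(np.uint8))
E
```

```text
clock: 6.33
eef_pos: [0.4463, 0.273, 0.1648]
tool_rot: [0.741, 0.672, -0.001, -0.0]
ft_force: [0.5, 0.9, 1.6]
grip_width: 0.0855
clock: 7.17
eef_pos: [0.5692, -0.1138, 0.194]
tool_rot: [0.741, 0.672, 0.0, 0.0]
ft_force: [0.0, 0.7, -0.5]
grip_width: -0.0003
```

View pics/c3.png

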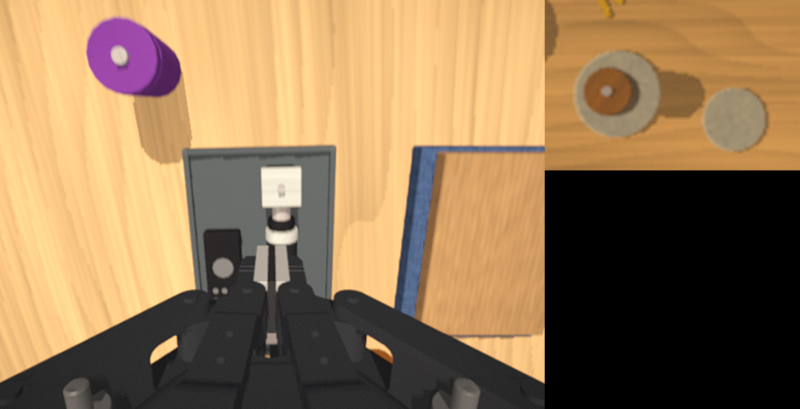

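The inset shows the pot upright and fully inside the big coaster. The head plate is at about (330,220) in the wrist pixels. Working out the button from the head and tray edges.

```bash
python3 - <<'E'
from h import *
m=dict(T=np.load("w3T.npy"),K=np.load("w1K.npy"))
s=940/800
h=ray("",281*s,187*s,.059,m)
l=ray("",184*s,149*s,.014,m); r=ray("",335*s,147*s,.014,m); print("head",h,"tray corners",l,r,np.linalg.norm(l-r))
e=r-l; a=np.arctan2(e[1],e[0]); print("dir",np.degrees(a)+90)
for d in (np.radians(85.6),a+np.pi/2):
    u=np.array([np.cos(d),np.sin(d)]);v=np.array([-u[1],u[0]])
    print("btn from head",h[:2]-.08*u,"from corners",(l+r)[:2]/2-.11*u-.02*v)
o=bot.get_obs();print(o["eef_pos"])
E
```

```text
head [ 0.57870854 -0.10574598  0.059     ] tray corners [ 0.4887211  -0.06919971  0.014     ] [ 0.63462273 -0.08137347  0.014     ] 0.14640863081411548
dir 85.23039643632013
btn from head [ 0.57257101 -0.1855102 ] from corners [ 0.57317388 -0.18649677]
btn from head [ 0.5720566  -0.18546895] from corners [ 0.57245625 -0.18656866]
[ 0.56915745 -0.11761661  0.19372003]
```

```bash
python3 -m jog '[[[0.003,-0.03,0,0,0,0,255],[0.003,-0.06,0,0,0,0,255],[0.003,-0.068,-0.02,0,0,0,255],[0.003,-0.068,-0.05,0,0,0,255],[0.003,-0.068,-0.08,0,0,0,255],[0.003,-0.068,-0.1,0,0,0,255],[0.003,-0.068,-0.11,0,0,0,255],[0.003,-0.068,-0.114,0,0,0,255],[0.003,-0.068,-0.114,0,0,0,255]]]'
python3 -m jog '[[[0,0,-0.003,0,0,0,255],[0,0,-0.006,0,0,0,255],[0,0,-0.006,0,0,0,255]]]'
python3 -m jog '[[[0,0,-0.002,0,0,0,255],[0,0,-0.004,0,0,0,255],[0,0,-0.004,0,0,0,255]]]'
```

```text
clock: 8.02
eef_pos: [0.5717, -0.179, 0.0797]
tool_rot: [0.74, 0.672, -0.0, -0.001]
ft_force: [0.2, 1.0, 0.7]
grip_width: 0.0001
clock: 8.27
eef_pos: [0.5727, -0.1796, 0.0752]
tool_rot: [0.74, 0.672, 0.0, 0.001]
ft_force: [-0.2, -0.0, 0.5]
grip_width: -0.0003
clock: 8.52
eef_pos: [0.5724, -0.1797, 0.0706]
tool_rot: [0.741, 0.672, 0.0, 0.0]
ft_force: [-0.8, 0.4, -0.4]
grip_width: 0.0
```

```bash
python3 -m jog '[[[0,-0.003,0.002,0,0,0,255],[0,-0.006,0.002,0,0,0,255],[0,-0.006,0,0,0,0,255],[0,-0.006,-0.002,0,0,0,255],[0,-0.006,-0.003,0,0,0,255],[0,-0.006,-0.003,0,0,0,255]]]'
python3 -m jog '[[[0,0,-0.001,0,0,0,255],[0,0,-0.002,0,0,0,255],[0,0,-0.002,0,0,0,255]]]'
python3 -m jog '[[[0,0,-0.001,0,0,0,255],[0,0,-0.002,0,0,0,255],[0,0,-0.002,0,0,0,255]]]'
```

```text
clock: 9.02
eef_pos: [0.5722, -0.1859, 0.0674]
tool_rot: [0.741, 0.672, 0.0, 0.0]
ft_force: [0.7, -0.7, 1.3]
grip_width: 0.0
clock: 9.27
eef_pos: [0.5722, -0.1857, 0.0657]
tool_rot: [0.741, 0.672, 0.0, 0.0]
ft_force: [0.0, -0.8, 3.7]
grip_width: -0.0001
clock: 9.52
eef_pos: [0.5724, -0.1857, 0.0651]
tool_rot: [0.741, 0.672, 0.0, 0.001]
ft_force: [-2.0, -0.5, 12.2]
grip_width: -0.0002
```

Button fully in: the tip stopped at 57 mm with a 12 N reaction. Now the head.

```bash
python3 -m jog '[[[0,0,0.03,0,0,1,255],[0,0,0.065,0,0,1,100],[0.003,0.025,0.08,0,0,1,0],[0.0063,0.06,0.08,0,0,1,0],[0.0063,0.08,0.08,0,0,1,0],[0.0063,0.08,0.08,0,0,1,0],[0.0063,0.08,0.08,0,0,1,0]]]'
python3 - <<'E'
from h import *
m=bot.camera_model("wrist"); a=bot.camera("wrist"); t=cv2.resize(bot.camera("top")[225:315,285:445],(640,360),interpolation=cv2.INTER_CUBIC)
o=bot.get_obs();print(o["eef_pos"],o["grip_width"],proj("wrist",[.5787,-.1057,.059]),proj("wrist",[.5723,-.1855,.057]))
cv2.imwrite("pics/w4.png",cv2.convertScaleAbs(a,alpha=1.5))
E
```

```text
clock: 10.1
eef_pos: [0.5777, -0.1039, 0.1427]
tool_rot: [0.734, 0.679, -0.0, -0.001]
ft_force: [0.1, 0.1, -0.8]
grip_width: 0.0719
[ 0.57772648 -0.10554212  0.14256504] 0.08474695962606835 [319.97629172 252.57387956] [319.70293071 365.76573229]
```

View pics/w4.png

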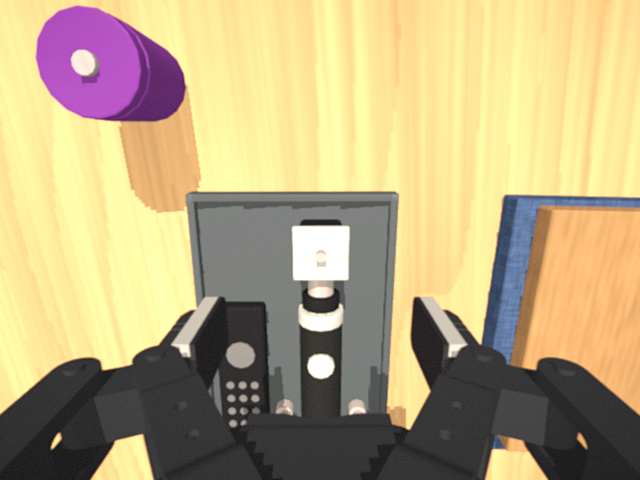

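Head plate (321,253) and button (321,366) are where predicted, and the head sits centred between the jaws. Descend and pinch.

```bash
python3 -m jog '[[[0.001,0,-0.03,0,0,0,0],[0.001,0,-0.06,0,0,0,0],[0.001,0,-0.09,0,0,0,0],[0.001,0,-0.11,0,0,0,0],[0.001,0,-0.1155,0,0,0,0],[0.001,0,-0.1155,0,0,0,0],[0.001,0,-0.1155,0,0,0,0]]]'
python3 -m jog '[[[0,0,0,0,0,0,255],[0,0,0,0,0,0,255],[0,0,0,0,0,0,255],[0,0,0,0,0,0,255],[0,0,0,0,0,0,255],[0,0,0,0,0,0,255],[0,0,0,0,0,0,255],[0,0,0,0,0,0,255],[0,0,0,0,0,0,255]]]'
```

```text
clock: 10.78
eef_pos: [0.5796, -0.1063, 0.0282]
tool_rot: [0.735, 0.678, 0.0, 0.0]
ft_force: [0.6, 0.2, 0.4]
grip_width: 0.0853
clock: 11.53
eef_pos: [0.5789, -0.1052, 0.0291]
tool_rot: [0.734, 0.679, 0.0, -0.0]
ft_force: [-3.8, 1.7, 7.2]
grip_width: 0.0328
```

Grip width is 33 mm, so the jaws hold the head at its 34 mm plate. That is a firm hold, so I pull.

```bash
python3 -m jog '[[[0.0004,0.005,0,0,0,0,255],[0.0012,0.015,0,0,0,0,255],[0.002,0.025,0,0,0,0,255],[0.0028,0.035,0,0,0,0,255],[0.0036,0.045,0,0,0,0,255],[0.0036,0.045,0,0,0,0,255]]]'
python3 - <<'E'
from h import *
m=bot.camera_model("wrist"); T=np.array(m["T"]); a=bot.camera("wrist"); cv2.imwrite("pics/w5.png",cv2.convertScaleAbs(a,alpha=1.5))
print(bot.get_obs()["eef_pos"])
E
```

```text
clock: 12.03
eef_pos: [0.5827, -0.0585, 0.0284]
tool_rot: [0.734, 0.679, 0.0, -0.0]
ft_force: [-4.6, -1.2, 5.6]
grip_width: 0.033
[ 0.58262806 -0.05911898  0.02837538]
```

View pics/w5.png

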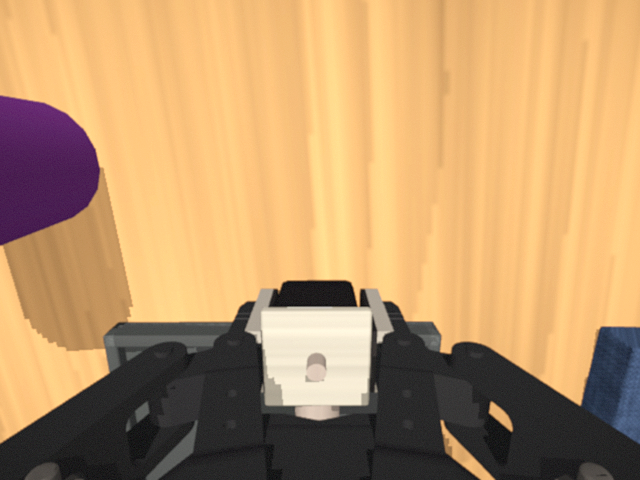

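The head is held and moving with the jaws, with the plate at (317,355) between the pads and the purple pot well off to the left. Continuing.

```bash
python3 -m jog '[[[0.0008,0.01,0,0,0,0,255],[0.0016,0.02,0,0,0,0,255],[0.0024,0.03,0,0,0,0,255],[0.0032,0.04,0,0,0,0,255],[0.004,0.05,0,0,0,0,255],[0.0048,0.06,0,0,0,0,255],[0.0056,0.07,0,0,0,0,255],[0.0064,0.08,0,0,0,0,255],[0.0072,0.09,0,0,0,0,255],[0.0072,0.09,0,0,0,0,255]]]'
python3 -m jog '[[[0.0004,0.005,0,0,0,0,255],[0.0008,0.01,0,0,0,0,255],[0.001,0.013,0,0,0,0,255],[0.001,0.013,0,0,0,0,255],[0.001,0.013,0,0,0,0,255]]]'
```

```text
clock: 12.92
eef_pos: [0.5896, 0.0311, 0.0278]
tool_rot: [0.734, 0.679, -0.001, -0.0]
ft_force: [-3.1, -4.2, 6.5]
grip_width: 0.0328
clock: 13.33
eef_pos: [0.5906, 0.0426, 0.0278]
tool_rot: [0.735, 0.679, -0.001, 0.0]
ft_force: [-3.3, -3.4, 3.9]
grip_width: 0.0329
```

```bash
python3 -m jog '[[[0.0001,0.002,0,0,0,0,255],[0.0002,0.003,0,0,0,0,255],[0.0002,0.003,0,0,0,0,255],[0.0002,0.003,0,0,0,0,255]]]'
python3 -m jog '[[[0.0001,0.001,0,0,0,0,255],[0.0001,0.002,0,0,0,0,255],[0.0001,0.002,0,0,0,0,255],[0.0001,0.002,0,0,0,0,255]]]'
```

```text
clock: 13.67
eef_pos: [0.5907, 0.0447, 0.0277]
tool_rot: [0.735, 0.678, -0.001, 0.001]
ft_force: [-3.3, -5.6, 4.4]
grip_width: 0.0326
clock: 14.0
eef_pos: [0.5907, 0.0448, 0.0276]
tool_rot: [0.735, 0.678, -0.002, 0.002]
ft_force: [-3.5, -10.1, 4.6]
grip_width: 0.0325
```

The position has stalled at 150 mm travel and the pull is rising, so this is the second stop. Adding a little preload, then a final check.

```bash
python3 -m jog '[[[0.0001,0.001,0,0,0,0,255],[0.0001,0.001,0,0,0,0,255],[0.0001,0.001,0,0,0,0,255],[0.0001,0.001,0,0,0,0,255],[0.0001,0.001,0,0,0,0,255],[0.0001,0.001,0,0,0,0,255]]]'
python3 - <<'E'
from h import *
t=bot.camera("top"); s=bot.camera("scene")
c=np.vstack([cv2.resize(t[225:345,150:450],(750,300),interpolation=cv2.INTER_CUBIC),cv2.resize(s[180:330,190:540],(700,300),interpolation=cv2.INTER_CUBIC)[:, :].copy() if 0 else cv2.copyMakeBorder(cv2.resize(s[180:330,190:540],(700,300),interpolation=cv2.INTER_CUBIC),0,0,0,50,0)])
cv2.imwrite("pics/fin.png",cv2.convertScaleAbs(c,alpha=1.5))
E
```

```text
clock: 14.5
eef_pos: [0.5907, 0.0449, 0.0275]
tool_rot: [0.735, 0.678, -0.003, 0.002]
ft_force: [-3.2, -12.3, 4.4]
grip_width: 0.0327
```

View pics/fin.png

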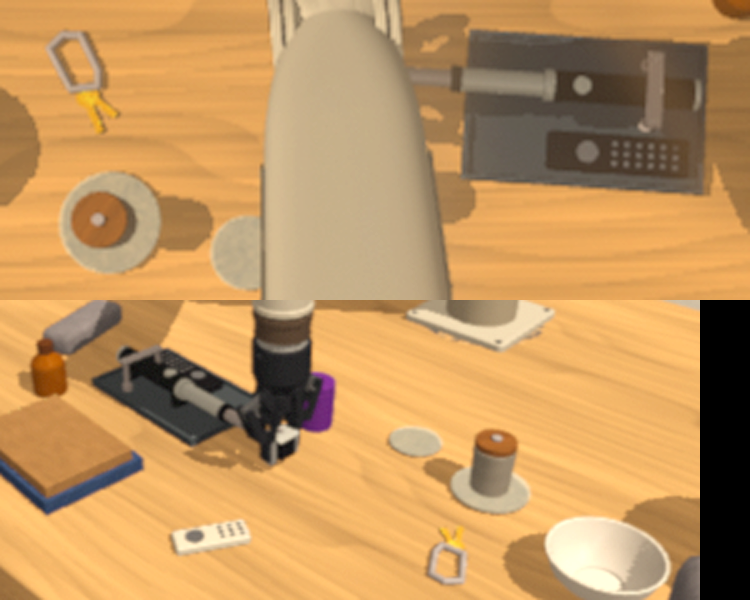

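The pot stands upright on the big coaster. Both tube sections are drawn out and the head is held in the jaws. The other items that can be seen are where they were.

```bash
python3 -c "
from workcell import bot
print(bot.job_done()); o=bot.get_obs(); print(o['clock'],o['eef_pos'],o['ft_force'],o['grip_width'])"
```

```text
the job is handed in; nothing more can be done
None
the job is handed in; nothing more can be done
```

I set the grey pot upright on the 100 mm coaster and let go. I then pressed the button fully in, drew the stick out to its second stop, and handed the job in at about 14.5 s while still holding the head.

- **Pot:** the last pictures show it upright and wholly on the coaster, about 3 mm off centre by my measurement.
- **Button:** the fingertips stopped at 57 mm height with a 12 N reaction, which is the fully-in height.
- **Stick:** the head travelled 150 mm. It then stopped moving while the pull rose from about 4 N to 12 N, so it is held firmly against the stop.
- **Other items:** what the last pictures show had not moved. The arm hid the purple pot from above, but the side view shows it standing.

**Disagreements:** the jaws closed to about 33 mm, so they grip the head's 34 mm top plate and not the 28 mm block I aimed for. The hold did not slip. A steady side force of about 3 N stayed on the wrist. I could not take a reading after handing in.

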